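Load a paint test coupon under the spring clip

ROBOT

A 6-joint arm with a two-finger parallel gripper is mounted at the origin on the work surface. World frame = base frame: x ahead of the robot, y to its left, z up, the work surface at z = 0. Lengths are in m, angles in degrees, forces in N, time in s.
With the tool pointing down it reaches from about 0.375 to 0.9 m from the base axis. Payload 3.1 kg.
Tool frame: the origin (TCP) lies on the centre line of the jaws, within the pads' length; the fingertips stand finger_overhang ahead of it and the grasp point (between the pads) lies 5 mm behind it (finger_overhang is the distance from the TCP to the fingertips, in m); z points along the fingers, y is the line along which they close (so a half turn about z gives the same grasp; the last joint's range is limited). The gripper opens to 87 mm and grips with 3 to 60 N. Pads are 19 mm wide; open, the fingers measure 117 mm over their backs; the gripper's body (75 mm by 190 mm) begins 51 mm behind the grasp point.
Start: joints at [-78.868, 30.224, 82.088, -0, 67.689, -10.227], TCP at [0.228, -0.582, 0.237] pointing down, gripper open.
Joint ranges: [-176.69, 176.69], [-43.24, 126.21], [12.49, 139.97], [-82, 262], [0, 151.66], [-163.58, 163.58]. Speed limits (degrees/s): [159.86, 159.86, 180, 180, 180, 180].

INTERFACE

Orientations are given as a 3x3 rotation matrix whose columns are the frame's x, y, z axes.
In Python, from rig import read_state, capture, calibration, hand_in, finger_overhang gives the robot as it stands.
- The arm moves only by the tool send_rows, never from a script. Its argument "plan" is a list of rows, each a list of 5 numbers: the closure in counts, from 0 (fully open) to 255 (shut), then the shift along the tool's x, y, z in m, then the turn about the tool's z in rad. A call has 1 to 20 rows; each row shifts and turns the commanded pose from where the row before left it, along the tool's axes as they then stand; what a row does not reach is not made up. A row lasts 1/12 s, in which the tool goes at most 41.7 mm and 7.16 degrees, less where a joint would pass 70% of its speed; a pose out of reach is approached as far as the arm can. A call is refused whole if a number of a shift passes 0.0417 or a number of a turn 0.125, either way. A call with a gripper value outside its range is refused whole. The fingers move at their own pace and stop on an object; the grip force is fixed at half the most. Time passes only in rows, so rows that do not move let the fingers close. It gives the time, the measured TCP pose, the force, the opening and the grip force at its end, in the units of the state.
- read_state(): the state, without advancing time (a new reading comes with each control period).
- capture(name): name is "scene" or "top" or "wrist"; returns (picture, depth): 480x640x3 uint8, blue, green, red; 480x640 float32, m along the optical axis (not along the pixel's ray), 0 where there is no reading.
- calibration(name): a dict with "fx", "fy", "cx", "cy" (pixels), "dist_coeffs" ([k1, k2, p1, p2, k3] as OpenCV has them; the pictures are not rectified), "xyz" and "rotation" of the camera in the world. Camera axes: x right, y down, z forward; pixel columns grow to the right and rows downward; lengths in m; the calibration is good to about 2 mm. A picture is of the moment at which its call begins: read the wrist's pose just before it. calibration takes no time and is no camera call; for the wrist camera it gives the pose at the moment of the call.
- hand_in(): hands the job in; it is judged then, once.
The state is a dict: "time_s": time; "joint_positions": joint angles; "qvel": joint speeds; "tau": joint torques, N m; "position": TCP position; "tcp_rot": TCP orientation; "force": force on the tool from outside, world axes, zero at the start; "moment": the same for the moment, N m; "opening": opening from 0.0 (shut) to 1.0 (fully open); "grasp_force": force on a finger pad.
Only numpy, scipy, OpenCV 4.12 (cv2) and the standard library are available. Lean on these libraries where they do the work, as an engineer would, in place of code of your own. Each camera call takes 0.05 s, during which the arm holds its last target. There are 200 camera calls.

TASK

Load the paint test coupon: with one fingertip press the long thumb bar of the fixture's spring clip down and keep it down, while the other fingertip pushes the flat coupon holder along its channel, under the raised jaw, until it is fully home against the end stop. Then let go, so that the clip closes on the holder, and finish clear of everything. Only press and push: do not lift or carry the holder, and leave the other things on the table where they are.

Things in the scene. Friction and masses are not known exactly. Their poses are not given: they have to be found in the camera images.
- fixture: aluminium clip fixture fixed to the table: base plate 16 mm thick, x -140 to +35 mm, y -95 to +35 mm in its frame. Origin at table height, on the channel's centre line, straight below the clip's jaw. Its x is the push direction (along the channel to the end stop), y left of that, z up. Nothing on it is higher than 40 mm above the table
- channel (a point): point on the channel's floor and centre line (x -55, y 0 mm in the fixture's frame), 16 mm above the table. The channel is 53 mm wide between two rails 6 mm high and 5 mm thick, open at its -x end and above
- stop_face (a point): middle of the end stop's face (x +15 mm in the fixture's frame), 5 mm above the channel floor: a 14 mm high steel block across the channel that the holder's front edge must meet
- jaw (a point): where the foot of the clip's jaw is at rest (fixed point, x 0, y -12 mm in the fixture's frame, 6 mm above the channel floor). The steel clip is a rocker on an axle along x at y -40 mm, 25 mm above the table, held by posts at x -131 and +13 mm: the thumb bar lies right of it (-y), the 12 mm wide jaw reaches left over the channel. Pressing the bar down raises the jaw
- thumb_bar (a point): middle of the thumb bar's top when pressed right down (fixed point, x -60, y -67 mm in the fixture's frame, 20 mm above the table). Polished, slippery steel plate 134 mm long (x -127 to +7), 42 mm wide (y -46 to -87). Pressed down it is level, so a fingertip can slide along it in x while holding it down. At rest it slopes: 30 mm above the table at its middle, 37 mm at its outer edge
- clip (a joint): angle of the spring clip (rad): 0 at rest, jaw 6 mm above the channel floor, in the holder's way; about 0.15 when the jaw rests on the holder; 0.35 with the bar right down at its hard limit, jaw 16 mm above the floor; from 0.2 up the holder passes freely. A spring returns it: at the bar's middle about 2 N start it and 5 N hold it right down
- holder: the coupon holder lying in the channel: flat grey plastic plate 60 mm long (x) x 50 mm wide x 10 mm thick with a thin blue painted coupon on top, about 120 g, loose. Origin at the centre of its underside, x along the channel. It starts 25 to 45 mm short of the stop; fully home its origin is at x -15 mm in the fixture's frame. Push on its rear (-x) edge
- spare: bystander: a second, like holder lying flat on the table outside the fixture, to its left (+y), 60 x 50 x 10 mm. Not to be used. Origin at the centre of its underside
- jar: bystander: small jar, 40 mm across, 50 mm tall, origin under its centre
- tape: bystander: roll of masking tape lying flat, 100 mm across, 25 mm tall, origin under its centre
- block: bystander: cork sanding block 110 x 60 x 30 mm, origin under its centre
- spray: bystander: spray can, 60 mm across, 170 mm tall, origin under its centre
- spreader: bystander: filler spatula lying flat, 200 mm long along its x, origin near its middle on the table
- cup: bystander: white mixing cup, 76 mm across, 85 mm tall, origin under its centre
Not all that is in view belongs to the job. Leave any black look-alike of the holder alone. What is shaped like the fixture but purple is not meant.

How it is judged:
By the outcome, as a careful person would: the job done as asked, in the order asked, and still so for the second after the job is handed in, with the robot touching nothing.
It also fails if it takes over 40 s, if anything falls off the work surface, if the arm or the gripper's body presses on something with over 40 N, if the wrist force passes 120 N, or if a joint passes its speed limit or range.

## Working session

There is one attempt and no reset: what is moved stays moved. The work goes in short steps, Python scripts to look and compute and a tool call to move; the robot and the scene stay as the last step left them, time stands still between calls to the robot, and variables do not carry over. Pictures are saved under pics/ and viewed, at most 10 in all, crops included, and the job is handed in when it is done.

Besides the shell and the picture viewer there is one more tool, called as name(argument=value, ...), one argument or row to a line, values as JSON. send_rows: Moves the arm, as the interface text tells. Its arguments: {"type":"object","properties":{"plan":{"type":"array","items":{"type":"array","items":{"type":"number"}}}},"required":["plan"]}

```bash
ls; mkdir -p pics
python3 - <<'E'
from rig import *
import cv2,numpy as np
s=read_state();print(s['time_s'],s['position'],np.round(s['tcp_rot'],3).tolist(),s['force'],finger_overhang if not callable(finger_overhang) else finger_overhang())
for n in("top","scene"):
    p,d=capture(n);cv2.imwrite(f"pics/{n}0.png",p);np.save(f"pics/{n}0.npy",d)
    c=calibration(n);print(n,{k:np.round(v,4).tolist() for k,v in c.items()})
E
```

```text
pics
0.0 [ 0.22752237 -0.58137851  0.23556725] [[0.931, 0.364, -0.0], [0.364, -0.931, 0.002], [0.0, -0.002, -1.0]] [0.36564633 0.34138157 0.20152546] 0.014
top {'fx': 613.8121, 'fy': 613.8121, 'cx': 312.2323, 'cy': 235.4958, 'dist_coeffs': [-0.1598, 0.0, 0.0, 0.0, 0.0], 'xyz': [0.4206, 0.0739, 1.2549], 'rotation': [[0.0182, -0.9933, 0.1143], [-0.9998, -0.0172, 0.0103], [-0.0083, -0.1144, -0.9934]]}
scene {'fx': 455.8815, 'fy': 455.8815, 'cx': 317.5489, 'cy': 237.8425, 'dist_coeffs': [-0.0898, 0.0, 0.0, 0.0, 0.0], 'xyz': [1.1769, 0.0478, 0.6703], 'rotation': [[0.0485, 0.7311, -0.6806], [0.9988, -0.0281, 0.041], [0.0109, -0.6817, -0.7315]]}
```

View pics/top0.png

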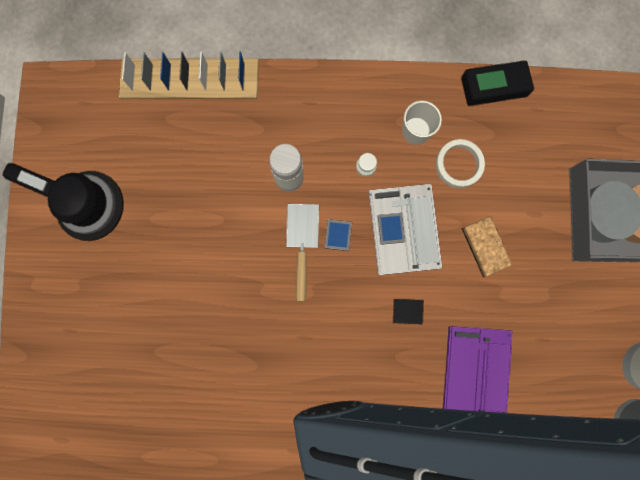

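View pics/scene0.png

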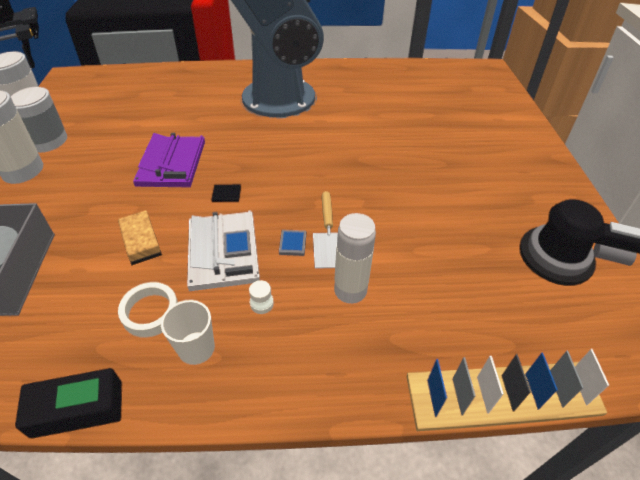

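```bash
cat > h.py <<'E'
import cv2,numpy as np
from rig import *
def ray(c,px,z):
    K=np.array([[c['fx'],0,c['cx']],[0,c['fy'],c['cy']],[0,0,1]])
    u=cv2.undistortPoints(np.array(px,float).reshape(-1,1,2),K,np.array(c['dist_coeffs'])).reshape(-1,2)
    d=np.c_[u,np.ones(len(u))]@np.array(c['rotation']).T
    o=np.array(c['xyz']);return o+d*((z-o[2])/d[:,2])[:,None]
E
python3 - <<'E'
from h import *
p=cv2.imread('pics/top0.png');c=calibration('top')
cv2.imwrite('pics/crop1.png',cv2.resize(p[175:285,355:455],None,fx=5,fy=5,interpolation=cv2.INTER_CUBIC))
hsv=cv2.cvtColor(p,cv2.COLOR_BGR2HSV)
roi=np.zeros(p.shape[:2],np.uint8);roi[175:285,362:450]=1
m=((hsv[...,1]<60)|((hsv[...,0]>95)&(hsv[...,0]<130))).astype(np.uint8)*roi
k=max(cv2.findContours(m,0,2)[0],key=cv2.contourArea)
r=cv2.minAreaRect(k);b=cv2.boxPoints(r);print(b,np.round(ray(c,b,.016),4))
m=((hsv[...,0]>98)&(hsv[...,0]<125)&(hsv[...,1]>120)).astype(np.uint8)*roi
k=max(cv2.findContours(m,0,2)[0],key=cv2.contourArea);b=cv2.boxPoints(cv2.minAreaRect(k));w=ray(c,b,.027);print(b,np.round(w,4),w.mean(0))
E
```

```text
[[368.15616 190.02045]
 [431.73282 182.68466]
 [441.55618 267.82043]
 [377.97952 275.15622]] [[ 0.659  -0.0264  0.016 ]
 [ 0.6771 -0.158   0.016 ]
 [ 0.5016 -0.1772  0.016 ]
 [ 0.4848 -0.0476  0.016 ]]
[[380.6436  217.43564]
 [399.15842 215.58417]
 [401.44553 238.45544]
 [382.9307  240.30692]] [[ 0.601  -0.0511  0.027 ]
 [ 0.6055 -0.0888  0.027 ]
 [ 0.559  -0.0935  0.027 ]
 [ 0.5546 -0.056   0.027 ]] [ 0.5800161 -0.0723491  0.027    ]
```

View pics/crop1.png

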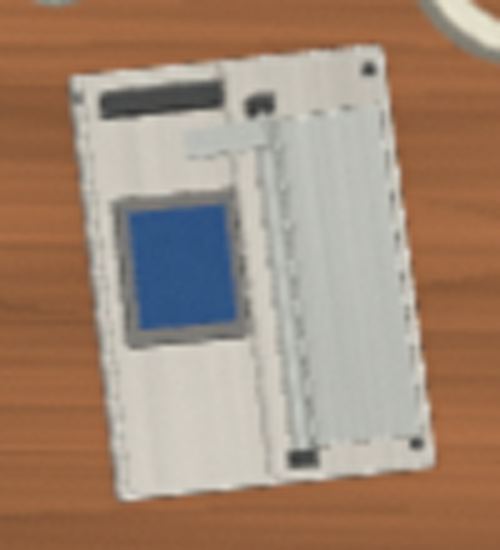

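Candidates in the top view: the holder in the aluminium fixture (391,229), the spare (338,235), the black look-alike (408,311), and the purple fixture (478,370). I choose the grey/blue holder at (391,229) in the aluminium fixture. The crop confirms it: the stop is at the top, the jaw ahead of the holder, and the thumb bar on the right.

send_rows(
  plan=[
    [100,0,0,0,0.086],
    [100,0,0,0,0.086],
    [100,0,0,0,0.086],
    [100,0.0258,-0.0308,0,0],
    [100,0.0258,-0.0308,0,0],
    [100,0.0258,-0.0308,0,0],
    [100,0.0258,-0.0308,0,0],
    [100,0.0258,-0.0308,0,0],
    [100,0.0258,-0.0308,0,0],
    [100,0.0258,-0.0308,0,0],
    [100,0.0258,-0.0308,0,0],
    [100,0.0258,-0.0308,0,0],
    [100,0.0258,-0.0308,0,0],
    [100,0.0258,-0.0308,0,0],
    [100,0.0258,-0.0308,0,0],
    [100,0.0258,-0.0308,0,0],
    [100,0.0258,-0.0308,0,0],
    [100,0,0,0,0],
  ],
)

```text
time_s: 1.6
position: [0.5399, -0.1063, 0.2364]
tcp_rot: [[0.993, 0.121, 0.002], [0.121, -0.993, 0.003], [0.003, -0.002, -1.0]]
force: [-0.1, -1.1, -1.1]
opening: 0.606
grasp_force: 0.0
```

```bash
cat >> h.py <<'E'
O=np.array([.6293,-.0665]);A=np.radians(6.6);R=np.array([[np.cos(A),-np.sin(A)],[np.sin(A),np.cos(A)]])
def fx(p): return np.round((np.asarray(p)[...,:2]-O)@R,4)
def blue(n,z=.027):
    c=calibration(n);p,d=capture(n)
    hsv=cv2.cvtColor(p,cv2.COLOR_BGR2HSV)
    m=((hsv[...,0]>98)&(hsv[...,0]<125)&(hsv[...,1]>120)).astype(np.uint8)
    out=[]
    for k in cv2.findContours(m,0,2)[0]:
        if cv2.contourArea(k)>100:
            b=cv2.boxPoints(cv2.minAreaRect(k));out.append((b.round().tolist(),fx(ray(c,b,z)).tolist()))
    return p,out
def st():
    s=read_state();r=s['tcp_rot'];print(s['time_s'],np.round(s['position'],4),'fix',fx(s['position']),'yaw',np.degrees(np.arctan2(r[1][0],r[0][0])).round(2),'F',np.round(s['force'],1),'open',s['opening'],s['grasp_force'],'tz',np.round(np.array(r)[:,2],4))
E
python3 - <<'E'
from h import *
st()
p,o=blue('wrist');cv2.imwrite('pics/w1.png',p)
for q in o:print(q)
E
```

```text
1.6 [ 0.5399 -0.1063  0.2364] fix [-0.0933 -0.0293] yaw 6.96 F [-0.1 -1.1 -1.1] open 0.6056097590583168 0.0 tz [ 0.0023  0.0027 -1.    ]
([[275.0, 139.0], [315.0, 139.0], [315.0, 187.0], [275.0, 187.0]], [[-0.0266, 0.0179], [-0.0263, -0.0196], [-0.0715, -0.0195], [-0.0718, 0.0194]])
([[166.0, 183.0], [172.0, 135.0], [211.0, 139.0], [205.0, 188.0]], [[-0.0683, 0.1246], [-0.0233, 0.1136], [-0.0274, 0.0777], [-0.0728, 0.0874]])
```

View pics/w1.png

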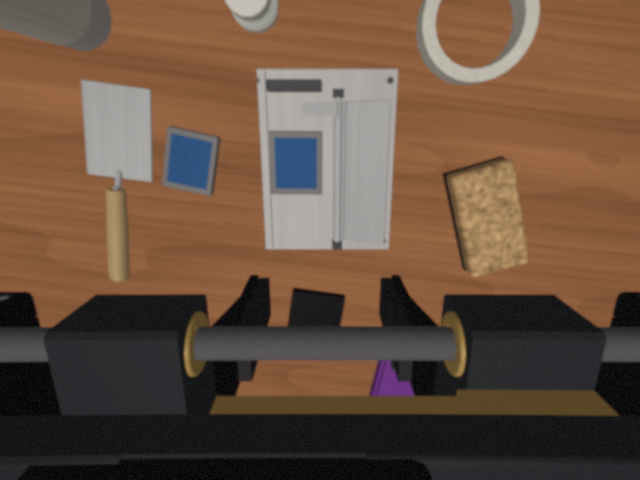

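The holder at (295,163) lies in the channel, square to the image, with the jaw ahead of it at (320,108) and the bar on the right at (367,170). The wrist view agrees with the top view. I'll descend to just above the bar.

send_rows(
  plan=[
    [100,-0.002,0,0.0295,0],
    [100,-0.002,0,0.0295,0],
    [100,0,0,0.0295,0],
    [100,0,0,0.0295,0],
    [100,0,0,0.0295,0],
    [100,0,0,0.0295,0],
    [100,0,0,0,0],
    [100,0,0,0,0],
  ],
)

```text
time_s: 2.32
position: [0.5314, -0.1132, 0.0583]
tcp_rot: [[0.994, 0.113, -0.004], [0.113, -0.994, 0.002], [-0.004, -0.002, -1.0]]
force: [0.3, -0.2, -0.7]
opening: 0.606
grasp_force: 0.0
```

Run:
```python
from h import *
st()
p,o=blue('wrist');cv2.imwrite('pics/w2.png',p);print(o[0]);st()
```

```text
2.3167 [ 0.5314 -0.1132  0.0583] fix [-0.1026 -0.0352] yaw 6.51 F [ 0.3 -0.2 -0.7] open 0.6060092426623336 0.0 tz [-0.0044  0.0017 -1.    ]
([[208.0, 131.0], [292.0, 129.0], [294.0, 227.0], [210.0, 229.0]], [[-0.0248, 0.0188], [-0.0239, -0.0202], [-0.0713, -0.02], [-0.0723, 0.0222]])
2.3667 [ 0.5329 -0.1136  0.0598] fix [-0.1012 -0.0357] yaw 6.52 F [ 0.  -0.1  0.2] open 0.6089481219721669 0.0 tz [-6.e-04  1.e-04 -1.e+00]
```

View pics/w2.png

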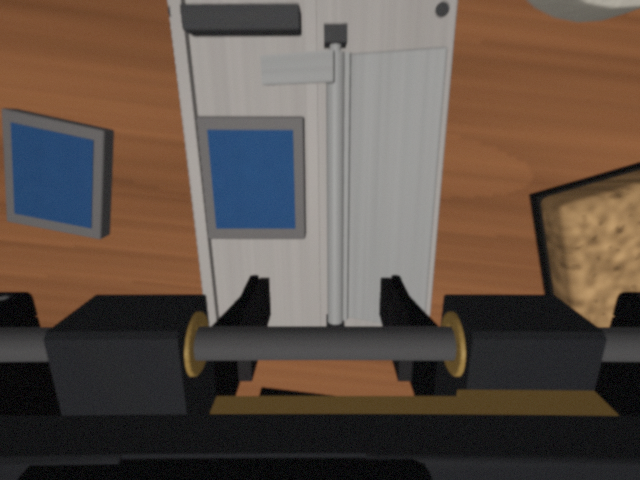

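The left finger is in line with the channel behind the holder (rear edge at row 240), and the right finger is over the bar (column 390). Next I press.

send_rows(
  plan=[
    [100,0,0,0.006,0],
    [100,0,0,0.006,0],
    [100,0,0,0.005,0],
    [100,0,0,0.004,0],
    [100,0,0,0.003,0],
    [100,0,0,0,0],
    [100,0,0,0,0],
    [100,0,0,0,0],
  ],
)

```text
time_s: 3.03
position: [0.5339, -0.1131, 0.036]
tcp_rot: [[0.993, 0.115, 0.002], [0.115, -0.993, -0.001], [0.002, 0.001, -1.0]]
force: [0.6, -0.3, 3.0]
opening: 0.606
grasp_force: 1.9
```

```bash
python3 -c "
from h import *
st()"
```

```text
3.0333 [ 0.5339 -0.1131  0.036 ] fix [-0.1002 -0.0353] yaw 6.59 F [ 0.6 -0.3  3. ] open 0.6056247287596705 1.8555468293561717 tz [ 1.6e-03 -8.0e-04 -1.0e+00]
```

send_rows(
  plan=[
    [100,0,0,0.0015,0],
    [100,0,0,0.0015,0],
    [100,0,0,0,0],
    [100,0,0,0,0],
  ],
)

```text
time_s: 3.37
position: [0.5338, -0.1128, 0.0339]
tcp_rot: [[0.993, 0.115, 0.002], [0.115, -0.993, -0.001], [0.002, 0.001, -1.0]]
force: [0.7, 1.1, 12.2]
opening: 0.608
grasp_force: 6.3
```

```bash
python3 -c "
from h import *
st()
p,o=blue('wrist');print(o[0]);cv2.imwrite('pics/w3.png',p);st()"
```

```text
3.3667 [ 0.5338 -0.1128  0.0339] fix [-0.1001 -0.0351] yaw 6.59 F [ 0.7  1.1 12.2] open 0.6077570700726178 6.271247710101306 tz [ 2.e-03 -8.e-04 -1.e+00]
([[191.0, 139.0], [287.0, 136.0], [290.0, 248.0], [194.0, 251.0]], [[-0.0248, 0.0188], [-0.0238, -0.0202], [-0.0715, -0.0201], [-0.0727, 0.0226]])
3.4167 [ 0.5339 -0.1129  0.0339] fix [-0.1001 -0.0351] yaw 6.59 F [ 0.2  0.4 12.8] open 0.6071615921698704 6.268897773697972 tz [ 2.e-03 -8.e-04 -1.e+00]
```

View pics/w3.png

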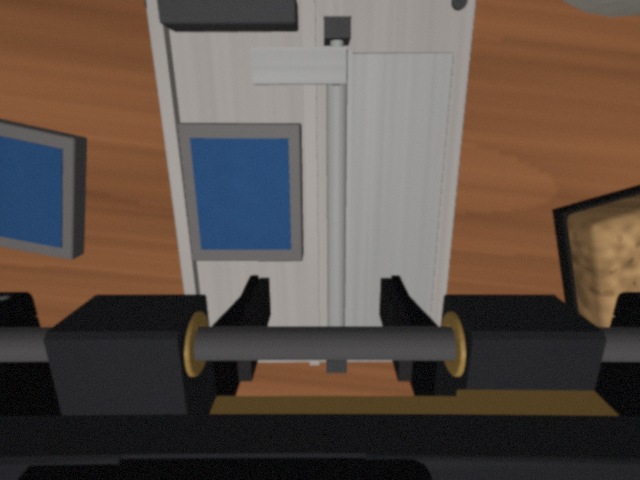

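The bar is flat and the jaw has risen (300,65), at 12 N on the hard limit. Next I push along the channel.

send_rows(
  plan=[
    [100,0.004,0,0,0],
    [100,0.004,0,0,0],
    [100,0.003,0,0,0],
    [100,0.003,0,0,0],
    [100,0.003,0,0,0],
    [100,0.003,0,0,0],
    [100,0.003,0,0,0],
    [100,0.003,0,0,0],
    [100,0.003,0,0,0],
    [100,0.003,0,0,0],
    [100,0.003,0,0,0],
    [100,0.003,0,0,0],
    [100,0.002,0,0,0],
    [100,0,0,0,0],
    [100,0,0,0,0],
  ],
)

```text
time_s: 4.67
position: [0.5702, -0.108, 0.034]
tcp_rot: [[0.993, 0.115, -0.005], [0.115, -0.993, 0.001], [-0.005, -0.001, -1.0]]
force: [-6.4, -1.3, 16.8]
opening: 0.608
grasp_force: 8.6
```

```bash
python3 -c "
from h import *
st()
p,o=blue('wrist');print(o[0]);st()"
```

```text
4.6667 [ 0.5702 -0.108   0.034 ] fix [-0.0635 -0.0344] yaw 6.6 F [-6.4 -1.3 16.8] open 0.6081565636414085 8.647464103996754 tz [-5.4e-03  5.0e-04 -1.0e+00]
([[-2.0, 312.0], [0.0, 212.0], [79.0, 214.0], [77.0, 313.0]], [[-0.0659, 0.1162], [-0.0187, 0.1032], [-0.0193, 0.0702], [-0.067, 0.0804]])
4.7167 [ 0.5702 -0.108   0.034 ] fix [-0.0635 -0.0344] yaw 6.6 F [-6.  -0.7 16. ] open 0.6071102019464547 8.627601061016321 tz [-5.3e-03  5.0e-04 -1.0e+00]
```

```bash
python3 -c "
from h import *
p,o=blue('wrist');print(len(o),o[1:]);cv2.imwrite('pics/w4.png',p);st()"
```

```text
2 [([[193.0, 162.0], [287.0, 158.0], [292.0, 266.0], [197.0, 270.0]], [[0.0026, 0.0197], [0.0043, -0.0193], [-0.0436, -0.0199], [-0.0456, 0.0227]])]
4.7667 [ 0.5702 -0.108   0.034 ] fix [-0.0635 -0.0344] yaw 6.6 F [-7.2 -1.1 16.8] open 0.6052794946142206 8.622962257359177 tz [-5.3e-03  6.0e-04 -1.0e+00]
```

View pics/w4.png

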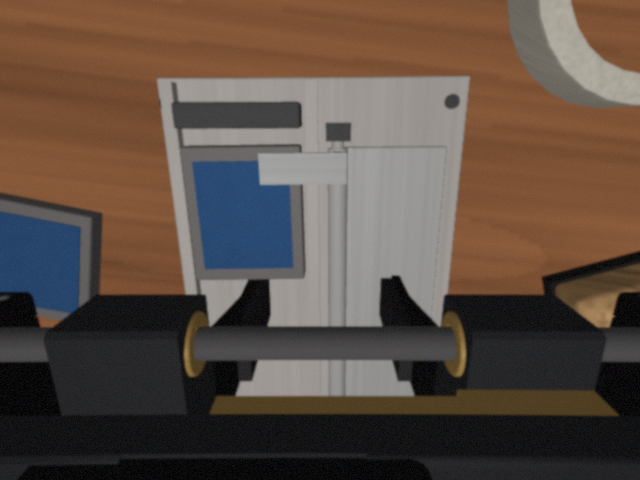

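The holder has passed under the raised jaw, and its front edge (row 146) is about 6 mm short of the stop (row 128). The resistance is only sliding friction so far, so I keep pushing.

send_rows(
  plan=[
    [100,0.002,0,0,0],
    [100,0.002,0,0,0],
    [100,0.001,0,0,0],
    [100,0.001,0,0,0],
    [100,0.001,0,0,0],
    [100,0,0,0,0],
    [100,0,0,0,0],
  ],
)

```text
time_s: 5.35
position: [0.5767, -0.1072, 0.034]
tcp_rot: [[0.993, 0.115, -0.006], [0.115, -0.993, 0.001], [-0.006, -0.001, -1.0]]
force: [-7.5, -1.1, 18.1]
opening: 0.608
grasp_force: 9.0
```

```bash
python3 -c "
from h import *
p,o=blue('wrist');print(o[1:]);cv2.imwrite('pics/w5.png',p);st()"
```

```text
[([[193.0, 163.0], [287.0, 158.0], [292.0, 266.0], [198.0, 271.0]], [[0.0089, 0.0198], [0.0109, -0.0191], [-0.0369, -0.02], [-0.0392, 0.0225]])]
5.4 [ 0.5767 -0.1072  0.034 ] fix [-0.0569 -0.0344] yaw 6.61 F [-7.5 -1.1 17.3] open 0.6105691118113753 8.969044159166515 tz [-6.4e-03  6.0e-04 -1.0e+00]
```

send_rows(
  plan=[
    [100,0.001,0,0,0],
    [100,0.001,0,0,0],
    [100,0.001,0,0,0],
    [100,0,0,0,0],
    [100,0,0,0,0],
  ],
)

```text
time_s: 5.82
position: [0.5773, -0.107, 0.034]
tcp_rot: [[0.993, 0.117, -0.012], [0.117, -0.993, 0.001], [-0.011, -0.002, -1.0]]
force: [-11.4, -2.6, 20.6]
opening: 0.606
grasp_force: 12.1
```

```bash
python3 -c "
from h import *
p,o=blue('wrist');print(o[1:]);cv2.imwrite('pics/w6.png',p[60:320,130:380].repeat(2,0).repeat(2,1));st()"
```

```text
[([[193.0, 163.0], [289.0, 160.0], [292.0, 267.0], [196.0, 270.0]], [[0.0093, 0.0198], [0.0106, -0.0195], [-0.0368, -0.0197], [-0.0383, 0.0235]])]
5.8667 [ 0.5773 -0.107   0.034 ] fix [-0.0563 -0.0342] yaw 6.71 F [-11.2  -2.7  20.4] open 0.6096626812416667 12.117520971223712 tz [-1.160e-02  6.000e-04 -9.999e-01]
```

View pics/w6.png

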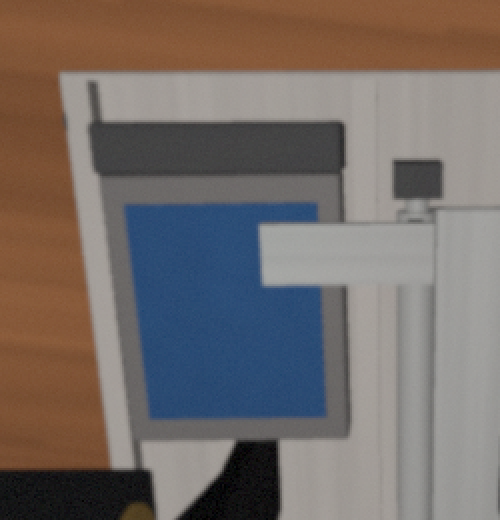

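The holder is square against the stop: no gap, and the force rises with no travel. I back off slightly with the bar still held, then lift off.

send_rows(
  plan=[
    [100,-0.003,0,0,0],
    [100,-0.004,0,0,0],
    [100,-0.004,0,0,0],
    [100,-0.003,0,0,0],
    [100,0,0,-0.003,0],
    [100,0,0,-0.003,0],
    [100,0,0,-0.003,0],
    [100,0,0,-0.004,0],
    [100,0,0,-0.005,0],
    [100,0,0,-0.01,0],
    [100,0,0,-0.02,0],
    [100,0,0,-0.03,0],
    [100,0,0,-0.03,0],
    [100,-0.01,0,-0.03,0],
    [100,-0.02,0,-0.03,0],
    [100,-0.03,0,-0.02,0],
    [100,-0.03,0,0,0],
    [100,0,0,0,0],
    [100,0,0,0,0],
  ],
)

```text
time_s: 7.45
position: [0.4779, -0.1186, 0.2214]
tcp_rot: [[0.994, 0.113, -0.0], [0.113, -0.994, 0.0], [-0.0, -0.0, -1.0]]
force: [0.4, 0.4, 0.4]
opening: 0.605
grasp_force: 0.0
```

```bash
python3 -c "
from h import *
st();p,o=blue('wrist');print(o);cv2.imwrite('pics/w7.png',p)
p,o=blue('top');print(o)"
```

```text
7.45 [ 0.4779 -0.1186  0.2214] fix [-0.1563 -0.0344] yaw 6.5 F [0.4 0.4 0.4] open 0.6051411436678468 0.0 tz [-2.e-04  2.e-04 -1.e+00]
[([[142.0, 118.0], [148.0, 60.0], [192.0, 64.0], [186.0, 122.0]], [[-0.0712, 0.1256], [-0.0249, 0.1137], [-0.0281, 0.0771], [-0.0748, 0.0874]]), ([[258.0, 15.0], [305.0, 13.0], [307.0, 75.0], [261.0, 77.0]], [[0.0088, 0.0191], [0.0099, -0.0187], [-0.0364, -0.0196], [-0.0375, 0.02]])]
[([[327.0, 245.0], [330.0, 222.0], [348.0, 224.0], [346.0, 247.0]], [[-0.0706, 0.1317], [-0.0259, 0.1222], [-0.0337, 0.0856], [-0.0784, 0.0952]]), ([[378.0, 201.0], [397.0, 199.0], [399.0, 221.0], [381.0, 224.0]], [[0.0075, 0.0196], [0.0086, -0.0182], [-0.0382, -0.0186], [-0.0392, 0.019]]), ([[160.0, 86.0], [162.0, 54.0], [170.0, 54.0], [168.0, 86.0]], [[0.3007, 0.4497], [0.372, 0.4419], [0.3687, 0.4253], [0.2976, 0.4334]])]
```

View pics/w7.png

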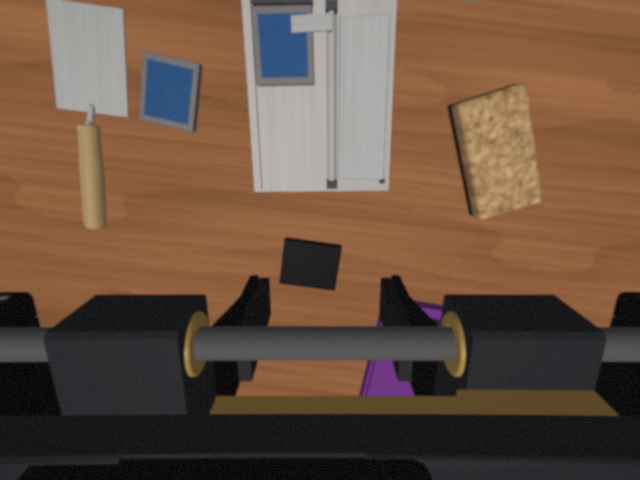

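The holder is at the stop (285,42) with the jaw closed on it (312,22). It measures x about -14 to -15 mm. The arm is clear and the bystanders haven't moved.

```bash
python3 -c "
from rig import *
print(hand_in())"
```

```text
the job is handed in; nothing more can be done
None
```

The coupon holder is fully home against the end stop with the clip closed on it, the arm is clear of everything, and the job is handed in (about 7.5 s on the robot's clock).

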